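# Pour the walnuts from the scoop into the saucer

### The job

Take the metal scoop by its black bar handle and pour its two walnuts into the small shallow saucer, not into the big deep bowl. Keep the scoop level until its spout is over the saucer and only a few centimetres above it, then tip it slowly there so that the nuts cannot bounce out. Leave the saucer where it stands, and stand the empty scoop upright on the table again.

Things in the scene. Friction and masses are not known exactly. Their poses are not given: they have to be found in the camera images.
- scoop_handle (a point): Centre of the black bar handle of a small steel pouring scoop (0.14 kg, its mass centre nearly below). The bar is 94 mm long (along x), 16 mm thick (along y, the way to grip it), 22 mm high; its centre is 88 mm above the scoop's underside. x runs along the scoop: spout at -x, handle post at +x; z up when level. The trough under the bar is 50 mm wide, its walls 40 mm high.
- scoop_spout (a point): Middle of the spout's lip, which the nuts roll over; 80 mm in front of (-x) and 71 mm below scoop_handle, 17 mm above the scoop's underside; same axes. The trough's floor rises to this lip at 17 degrees, so the nuts roll out only when the scoop is tipped spout-down by clearly more than that; 30 degrees (0.52 rad) or more empties it.
- saucer: White round saucer, 150 mm across and 24 mm high at its rim, walls sloping in to a flat inner floor 80 mm across that lies 5 mm above the table. Loose, 0.35 kg. The origin is the centre of its underside, z up. (The cream bowl beside it, 173 mm across and 76 mm high, is not the one wanted.)
- walnut_1: Whole brown walnut, 30 mm long and 27 mm thick, 13 g, loose in the scoop's trough; the origin is its centre. It can roll, its axes mean nothing.
- walnut_2: The other walnut, just like walnut_1.
Things that resemble listed ones, but are neither listed nor needed, are in the scene too. What is shaped like the saucer but blue is not meant.

How it is judged:
By the outcome, as a careful person would: the job done as asked, in the order asked, and still so for the second after the job is handed in, with the robot touching nothing.
It also fails if it takes over 61 s, if anything falls off the work surface, if the arm or the gripper's body presses on something with over 40 N, if the wrist force passes 120 N, or if a joint passes its speed limit or range.

### The arm

A 7-joint arm with a two-finger parallel gripper is mounted at the origin on a cart in front of the work surface, level with it; the furniture and walls round the work are solid. World frame = base frame: x ahead of the robot, y to its left, z up, the work surface at z = 0. Lengths are in mm, angles in rad, forces in N, time in s.
With the tool pointing down it reaches from about 350 to 775 mm from the base axis. Payload 3.1 kg.
Tool frame: the origin (TCP) lies midway between the tips of the shut fingers; the grasp point (between the pads) lies 19 mm behind it; z points along the fingers, y is the line along which they close (so a half turn about z gives the same grasp; the last joint's range is limited). The gripper opens to 85 mm and grips with 20 to 120 N. Pads are 22 mm wide; open, the fingers measure 114 mm over their backs; the gripper's body (76 mm by 85 mm) begins 54 mm behind the grasp point. The pads swing forward as they close: fully open they stand 13 mm farther back than shut.
Start: joints at [-1.343, 0.311, 0.014, 1.512, -0.004, 1.319, -0.027], TCP at [146.568, 530.127, 231.304] pointing down, gripper open.
Joint ranges: [-2.7, 2.7], [-0.3, 1.91], [-1.27, 1.3], [0.12, 2.57], [-1.44, 4.58], [0.2, 2.03], [-3.05, 3.05]. Speed limits (rad/s): [2.79, 2.79, 3.14, 3.14, 3.14, 3.14, 3.14].

### API

Orientations are given as a 3x3 rotation matrix whose columns are the frame's x, y, z axes.
In Python, from plant import robot gives the robot as it stands. Calls block until the motion is done:
- robot.move_to(position, orientation): joint-space move of the TCP to a pose.
- robot.servo_line(position, speed=150, frame=None, max_force=None): straight line of the TCP; frame=None keeps the orientation; speed is the mean speed in mm/s. With max_force (N) it stops when the force on the tool has changed by that much, and returns True; else False.
- robot.move_j(angles): joint-space move.
- robot.release() and robot.clamp(force=None): open the fingers fully, or close them until they stop; force is the grip in N (None keeps the last).
- robot.hold(seconds).
- robot.solve_ik(position, orientation): joint angles nearest the present ones, or None.
- robot.sense(): the state.
- robot.capture(name): name is "scene" or "top" or "wrist"; returns a dict with "image" (480x640x3 uint8, red, green, blue), "fovy" (degrees; the focal length in pixels is half the picture's height over the tangent of half this angle, whatever the lens; pixels are square), "cx", "cy" (the principal point, pixels), "view" (4x4, takes a point from world to camera coordinates). Camera axes: x right, y down, z forward; pixel columns grow to the right and rows downward; lengths in mm; the calibration is good to about 2 mm. The wrist camera is an equidistant fisheye: a pixel r from the principal point sees the ray r / f radians off the axis. A picture is of the moment at which its call begins. There is no depth.
A pose or a line that the arm cannot do raises robot.Unreachable and nothing moves.
- robot.close_job(): hands the job in; it is judged then, once.
The state is a dict: "time_s": time; "joints": joint angles; "joint_vel": joint speeds; "effort": joint torques, N m; "tcp_pos": TCP position; "ee_rot": TCP orientation; "wrist_force": force on the tool from outside, world axes, zero at the start; "torque": the same for the moment, N m; "finger_gap": finger opening in mm; "grasp_force": force on a finger pad.
Only numpy, scipy, OpenCV 4.12 (cv2) and the standard library are available. Lean on these libraries where they do the work, as an engineer would, in place of code of your own. Each camera call takes 0.05 s, during which the arm holds its last target. There are 200 camera calls.

## Working session

There is one attempt and no reset: what is moved stays moved. The work goes in short steps, each a Python script; the robot and the scene stay as the last script left them, time stands still between calls to the robot, and variables do not carry over. Pictures are saved under pics/ and viewed, at most 10 in all, crops included, and the job is handed in when it is done.

```bash
mkdir -p pics; ls; python3 - <<'E'
from plant import robot
import cv2
for n in ("scene","top"):
    c=robot.capture(n); cv2.imwrite(f"pics/{n}0.png",c["image"][:,:,::-1]); print(n,c["fovy"],c["cx"],c["cy"],c["view"])
print(robot.sense())
E
```

```text
pics
scene 45.79271539676466 319.40956077999215 241.95855176816158 [[-9.61956232e-01  2.73173031e-01 -4.08680141e-03  4.41774297e+02]
 [ 2.16790971e-01  7.54137438e-01 -6.19901927e-01 -5.31431862e+01]
 [-1.66258479e-01 -5.97204504e-01 -7.84668655e-01  1.41757944e+03]
 [ 0.00000000e+00  0.00000000e+00  0.00000000e+00  1.00000000e+00]]
top 42.87855542978707 307.4298643681425 243.04833900244276 [[-2.34234959e-03 -9.99953253e-01  9.38109909e-03 -7.32384178e+00]
 [-9.92388515e-01  1.16937898e-03 -1.23140849e-01  4.80840071e+02]
 [ 1.23124123e-01 -9.59813391e-03 -9.92344863e-01  1.24707281e+03]
 [ 0.00000000e+00  0.00000000e+00  0.00000000e+00  1.00000000e+00]]
{'time_s': 0.1, 'joints': array([-1.34271934,  0.31160727,  0.01396873,  1.51293958, -0.00439702,
        1.31916899, -0.02722062]), 'joint_vel': array([ 9.83485326e-05, -2.45861589e-03, -1.09264884e-03, -4.17172580e-03,
       -1.97816313e-04,  1.59054422e-03,  2.65111694e-03]), 'effort': array([ 8.50448469e-04, -3.80855727e+01,  1.46842059e-01, -2.31242967e+01,
        1.23708745e-02,  8.15823645e-03, -1.51914065e-05]), 'tcp_pos': array([146.38347051, 529.47563338, 230.33339739]), 'ee_rot': array([[-9.63851579e-01,  2.66439312e-01, -4.76874992e-04],
       [ 2.66439725e-01,  9.63849429e-01, -2.03744537e-03],
       [-8.32198541e-05, -2.09085338e-03, -9.99997811e-01]]), 'wrist_force': array([-0.7122776 , -0.02517806,  0.20722552]), 'torque': array([ 0.04983768,  0.00164003, -0.04625803]), 'grasp_force': 0.0, 'finger_gap': 85.20321280626233}
```

View pics/scene0.png

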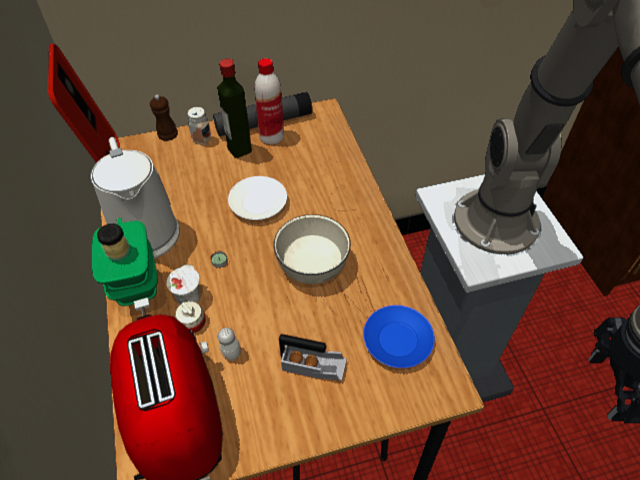

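View pics/top0.png

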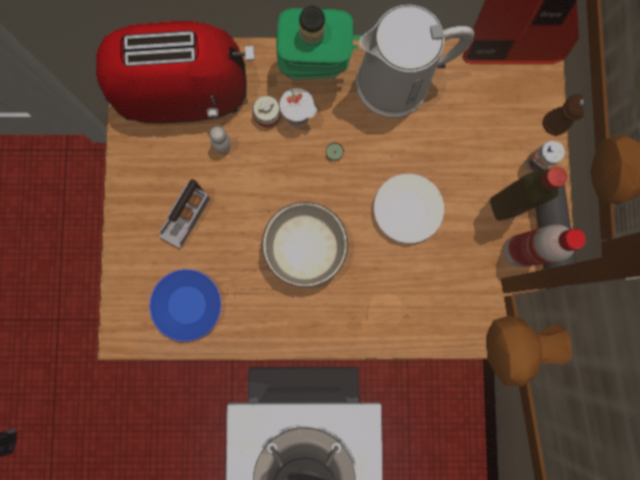

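The scoop lies at about (186,213) in the top view, with its black bar from (175,218) to (197,183) and its spout towards (172,240). The white saucer is at (408,209), the bowl at (305,245) between them, and the blue decoy at (186,305).

```bash
cat > h.py <<'E'
import numpy as np, cv2
from plant import robot
def ray(c,u,v):
    f=240/np.tan(np.radians(c["fovy"])/2); d=np.array([(u-c["cx"])/f,(v-c["cy"])/f,1.])
    if c.get("fish"):
        r=np.hypot(d[0],d[1]); d=np.array([d[0]/r*np.sin(r),d[1]/r*np.sin(r),np.cos(r)]) if r>0 else d
    V=c["view"]; R=V[:3,:3]; return -R.T@V[:3,3], R.T@d
def onplane(c,u,v,z):
    o,d=ray(c,u,v); return o+d*(z-o[2])/d[2]
def cross(c1,p1,c2,p2):
    o1,d1=ray(c1,*p1);o2,d2=ray(c2,*p2)
    s=np.linalg.lstsq(np.c_[d1,-d2],o2-o1,rcond=None)[0]; a,b=o1+s[0]*d1,o2+s[1]*d2
    return (a+b)/2, np.linalg.norm(a-b)
def blob(m,roi):
    x0,y0,x1,y1=roi; k=np.zeros(m.shape,np.uint8); k[y0:y1,x0:x1]=m[y0:y1,x0:x1]
    cs=cv2.findContours(k,cv2.RETR_EXTERNAL,cv2.CHAIN_APPROX_NONE)[0]; return max(cs,key=cv2.contourArea)
def down(yaw):  # tool z down, tool x along yaw
    c,s=np.cos(yaw),np.sin(yaw); return np.array([[c,s,0],[s,-c,0],[0,0,-1.]])
E
python3 - <<'E'
from h import *
C={n:robot.capture(n) for n in("top","scene")}
for n,rb,rs in(("top",(160,170,215,230),(365,165,455,255)),("scene",(270,325,335,360),(220,170,295,225))):
    c=C[n]; im=c["image"].astype(int)
    b=blob((im.max(2)<60).astype(np.uint8),rb); r=cv2.minAreaRect(b); print(n,"bar",r,[onplane(c,*p,93).round(1) for p in cv2.boxPoints(r)], onplane(c,*r[0],93))
    w=blob(((im.min(2)>95)&(im.max(2)-im.min(2)<45)).astype(np.uint8),rs); e=cv2.fitEllipse(w); print("saucer",e,onplane(c,*e[0],24))
    C[n]=(c,r[0],e[0])
for i in(1,2): print(cross(C["top"][0],C["top"][i],C["scene"][0],C["scene"][i]))
E
```

```text
top bar ((182.52870178222656, 200.78038024902344), (10.796540260314941, 44.17515182495117), 37.18470764160156) [array([529.4, 276.2,  93. ]), array([600.9, 224.7,  93. ]), array([587.6, 207.2,  93. ]), array([516.2, 258.8,  93. ])] [558.3782747  241.82239094  93.        ]
saucer ((408.4086608886719, 208.2330322265625), (68.82242584228516, 70.4448471069336), 116.78753662109375) [ 555.55379475 -222.17180098   24.        ]
scene bar ((302.0, 347.0), (24.0, 46.0), 90.0) [array([602.6, 215.9,  93. ]), array([515.8, 240.7,  93. ]), array([530.2, 290.3,  93. ]), array([614.5, 266.2,  93. ])] [565.87913261 253.6322998   93.        ]
saucer ((257.1443176269531, 197.53233337402344), (42.991493225097656, 58.21697235107422), 83.09358978271484) [ 560.37856314 -219.85142941   24.        ]
(array([562.92443451, 244.91400708,  75.2082717 ]), np.float64(2.2996753392366984))
(array([ 558.22840792, -223.81250866,   18.67740004]), np.float64(3.5841110262655684))
```

```bash
python3 - <<'E'
from h import *
for f in(0,np.pi):
    print(f,robot.solve_ik([556,243,220],down(-.625+f)))
q=min((robot.solve_ik([556,243,220],down(-.625+f)) for f in(0,np.pi)),key=lambda q:abs(q[6]) if q is not None else 9)
robot.move_j(q); robot.hold(.3)
for f in(0,np.pi): # candidate pours from here
  for sy in(-1.4,-.9,-.4,0,.4):
    R0=down(sy+f); sx=np.array([np.cos(sy),np.sin(sy),0]); y=np.array([-sx[1],sx[0],0])
    out=[]
    for t in(0,.35,.7):
        T=cv2.Rodrigues(-y*t)[0]; 
        sp=np.array([556,-222,60.]); h=sp+T@(80*sx+[0,0,71]); 
        q=robot.solve_ik(h+T@R0@[0,0,19],T@R0); out.append(None if q is None else q.round(2))
    print(round(f,1),sy,*out,sep="\n  ")
c=robot.capture("wrist"); cv2.imwrite("pics/w1.png",c["image"][:,:,::-1]); s=robot.sense(); print(s["tcp_pos"],s["joints"],s["time_s"])
E
```

```text
0 [-1.10334991  0.6382419   1.12496957  1.39127684 -0.57137982  1.46120799
 -2.19492871]
3.141592653589793 [-0.68193354  0.44635948  0.36131043  1.37423554 -0.15707381  1.3491114
  0.62719443]
0
  -1.4
  [-0.16  0.83  1.12  1.43 -0.75  1.35 -1.98]
  [ 0.95  0.68 -1.08  1.61  0.99  1.29  2.95]
  [-0.13  0.41  0.17  1.82  0.8   0.94  2.84]
0
  -0.9
  [-0.17  0.88  1.12  1.34 -0.78  1.39 -1.54]
  [-0.48  0.62  1.13  1.74 -0.56  0.83 -1.68]
  [ 0.96  0.47 -1.08  2.02  1.38  0.93  2.9 ]
0
  -0.4
  [-0.15  0.82  0.96  1.31 -0.67  1.34 -1.18]
  [-0.34  0.51  0.95  1.76 -0.62  0.79 -1.12]
  [-0.63  0.32  1.14  2.17 -1.21  0.29 -0.5 ]
0
  0
  [-0.18  0.79  0.9   1.32 -0.62  1.31 -0.85]
  [-0.24  0.49  0.87  1.74 -0.73  0.87 -0.63]
  [-0.16  0.28  0.81  2.11 -1.29  0.58  0.04]
0
  0.4
  [-0.22  0.74  0.84  1.38 -0.55  1.27 -0.52]
  [-0.15  0.51  0.83  1.7  -0.8   1.02 -0.19]
  [-0.01  0.43  0.85  1.96 -1.25  1.02  0.37]
3.1
  -1.4
  [-0.02  0.7   0.8   1.42 -0.51  1.24  1.  ]
  [-0.33  0.54  0.83  1.66 -0.12  0.91  0.62]
  [-0.63  0.53  0.85  1.84  0.41  0.77  0.01]
3.1
  -0.9
  [ 0.05  0.7   0.63  1.33 -0.41  1.24  1.37]
  [-0.24  0.46  0.71  1.73 -0.17  0.76  1.15]
  [-0.56  0.32  0.79  2.07  0.66  0.39  0.26]
3.1
  -0.4
  [ 0.08  0.69  0.48  1.3  -0.32  1.23  1.74]
  [-0.13  0.42  0.62  1.75 -0.37  0.72  1.82]
  [ 0.96  0.25 -0.71  2.12  1.07  0.25  0.51]
3.1
  0
  [ 0.08  0.66  0.38  1.31 -0.25  1.21  2.05]
  [ 0.07  0.4   0.42  1.73 -0.45  0.77  2.29]
  [ 1.26  0.34 -0.87  2.06 -0.27  0.23  2.32]
3.1
  0.4
  [ 0.09  0.62  0.28  1.36 -0.18  1.18  2.36]
  [ 0.18  0.42  0.34  1.69 -0.53  0.89  2.75]
  [ 1.46  0.56 -1.07  1.91 -0.16  0.51  2.67]
[555.78625398 243.494682   220.01958578] [-0.68255275  0.44630567  0.36105458  1.37422477 -0.15713016  1.34911585
  0.62714891] 2.3667
```

View pics/w1.png

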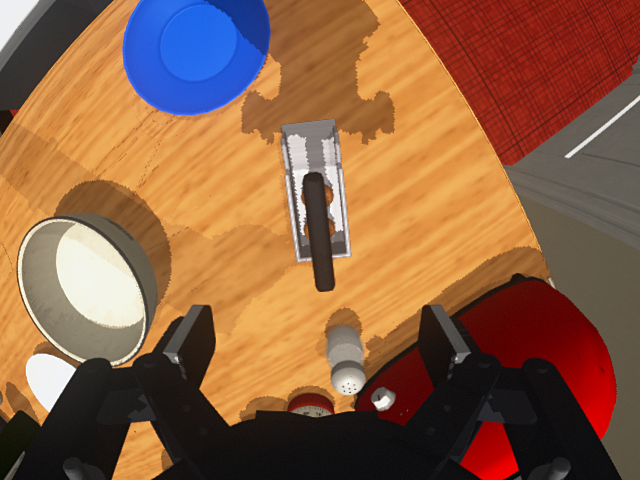

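The wrist view shows the bar running from (314,173) to (326,290), with the spout at the upper end near (310,125). Both nuts are in the trough and the space for the fingers is clear. I'll refine the position from this view and grasp.

```bash
python3 - <<'E'
from h import *
c=robot.capture("wrist"); c["fish"]=1; im=c["image"].astype(int)
b=blob((im.max(2)<75).astype(np.uint8),(290,160,345,297)); r=cv2.minAreaRect(b); print(r)
P=[onplane(c,*p,95) for p in cv2.boxPoints(r)]; print(np.round(P,1), onplane(c,*r[0],95))
for p in((314,175),(324,288)): print(onplane(c,*p,98))
t=robot.capture("top"); im=t["image"].astype(int)
print(t["image"].shape)
for p in((172,240),(520,205),(501,205),(539,245)): print(p,onplane(t,*p,17))
E
```

```text
((318.647216796875, 230.92576599121094), (119.05476379394531, 21.530834197998047), 83.45370483398438)
[[515.9 259.5  95. ]
 [523.5 273.1  95. ]
 [606.1 227.7  95. ]
 [597.9 212.6  95. ]] [558.861973   244.30387713  95.        ]
[522.21448973 266.43259795  98.        ]
[598.60579483 221.03736284  98.        ]
(480, 640, 3)
(172, 240) [489.21735709 277.06095407  17.        ]
(520, 205) [ 563.67915999 -462.05953786   17.        ]
(501, 205) [ 563.70277462 -421.39538232   17.        ]
(539, 245) [ 477.66799231 -498.519478     17.        ]
```

```bash
python3 - <<'E'
from h import *
R=down(-.54+np.pi)
robot.move_to([560,243.5,130],R)
print(robot.servo_line([560,243.5,69],speed=80,max_force=12))
robot.clamp(50); s=robot.sense(); print(s["finger_gap"],s["grasp_force"],s["tcp_pos"],s["wrist_force"])
robot.servo_line([560,243.5,175],speed=80); robot.hold(.2)
s=robot.sense(); print(s["finger_gap"],s["grasp_force"],s["tcp_pos"],s["wrist_force"],s["time_s"],s["joints"])
a=robot.capture("scene")["image"][200:440,200:460]; a=cv2.resize(a,None,fx=2,fy=2)
w=robot.capture("wrist")["image"]; cv2.imwrite("pics/g1.png",np.hstack([cv2.resize(a,(400,370)),cv2.resize(w[80:400,150:480],(400,370))])[:,:,::-1])
E
```

```text
False
15.207155892552615 50.20651638507843 [560.1329925  243.54506424  69.2301368 ] [-0.97515034 -0.848995    1.30842646]
15.460191958120287 49.76020395755768 [559.76758921 243.42556411 174.55542696] [-0.3785542   1.24654893 -1.20852418] 6.1417 [-0.66543692  0.48051905  0.33792159  1.43424144 -0.16184267  1.25504775
  0.71821142]
```

View pics/g1.png

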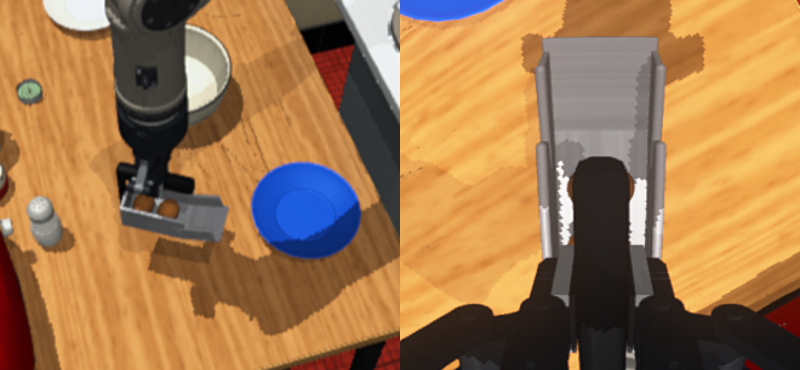

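The scoop is held level and in line, with both nuts visible in it, and its lip is at about wrist pixel (315,113). Next I'll carry it level over the bowl to the saucer.

```bash
cat >> h.py <<'E'
S=np.array([557.,-222.5,0]); SY=-1.1
sx=np.array([np.cos(SY),np.sin(SY),0]); sy_=np.array([-sx[1],sx[0],0])
def pour(lip,t):  # TCP pose with lip at given point, spout-down tilt t
    T=cv2.Rodrigues(-sy_*t)[0]; R=T@down(SY+np.pi)
    return lip+T@(80*sx+np.array([0,0,71-19.])), R
E
python3 - <<'E'
from h import *
c=robot.capture("wrist"); c["fish"]=1; s=robot.sense()
L=onplane(c,315,113,122.6); print("lip",L,"tool frame",s["ee_rot"].T@(L-s["tcp_pos"]))
robot.servo_line([560,243.5,210],speed=80)
p,R=pour(S+12*sx+[0,0,55],0); hi=p.copy(); hi[2]=210
print(p); robot.servo_line(hi,speed=110,frame=R); robot.hold(.3)
print(robot.sense()["time_s"])
c=robot.capture("wrist"); c["fish"]=1; w=c["image"]; cv2.imwrite("pics/p1.png",w[:,:,::-1])
t=robot.capture("top"); im=t["image"].astype(int)
m=((im.min(2)>95)&(im.max(2)-im.min(2)<45)).astype(np.uint8); m[:, :360]=0
# predicted pixels in wrist of saucer centre for check
V=c["view"]; q=V[:3,:3]@(S+[0,0,5])+V[:3,3]; th=np.arctan2(np.hypot(q[0],q[1]),q[2]); f=240/np.tan(np.radians(c["fovy"])/2); print("pred saucer px",np.array([c["cx"],c["cy"]])+f*th*q[:2]/np.hypot(q[0],q[1]))
E
```

```text
lip [488.58140648 286.0684372  122.6       ] tool frame [83.0853697  -0.14935092 52.26302959]
[ 598.73084317 -304.49107713  107.        ]
12.325
pred saucer px [315.36340878 108.29370779]
```

View pics/p1.png

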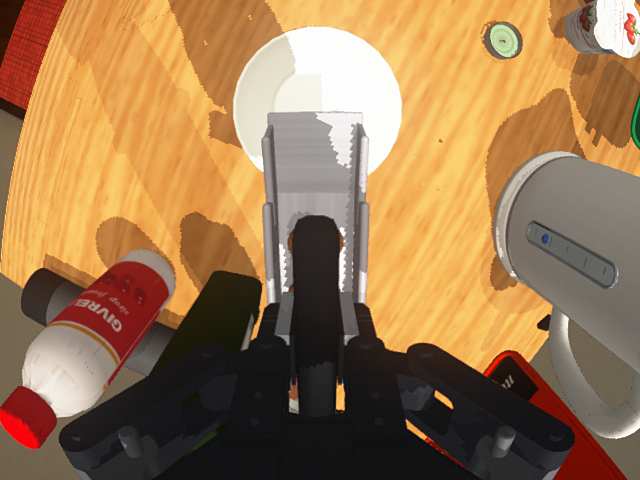

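The saucer's rim centre is near (318,110), about where the calibration puts it, so the spout lines up. The wine bottle at (210,330) is rather close to the gripper, so I'll turn the yaw to -0.9 before going down.

```bash
sed -i 's/SY=-1.1/SY=-0.9/' h.py; python3 - <<'E'
from h import *
lip=S+10*sx
p,R=pour(lip+[0,0,158],0); robot.servo_line(p,speed=40,frame=R)
p,R=pour(lip+[0,0,55],0); print(robot.servo_line(p,speed=70,frame=R,max_force=15)); robot.hold(.3)
for t in(.2,.4,.6,.66): print(t,[None if q is None else q.round(2) for q in [robot.solve_ik(*pour(lip+[0,0,44],t))]])
s=robot.sense(); print(s["time_s"],s["joints"].round(2),s["tcp_pos"]-p)
im=np.hstack([cv2.resize(robot.capture(n)["image"][y0:y0+180,x0:x0+240],(400,300)) for n,x0,y0 in(("scene",140,80),("top",310,90))])
cv2.imwrite("pics/p2.png",im[:,:,::-1])
E
```

```text
False
0.2 [array([-0.03,  0.57,  0.57,  1.55, -0.26,  0.93,  1.25])]
0.4 [array([-0.24,  0.46,  0.68,  1.77, -0.13,  0.66,  1.1 ])]
0.6 [array([-0.52,  0.42,  0.87,  1.97,  0.11,  0.4 ,  0.82])]
0.66 [array([-0.62,  0.43,  0.95,  2.03,  0.19,  0.33,  0.7 ])]
14.9583 [ 0.13  0.7   0.51  1.3  -0.34  1.23  1.32] [ 0.08790569 -0.0198432   0.18199431]
```

View pics/p2.png

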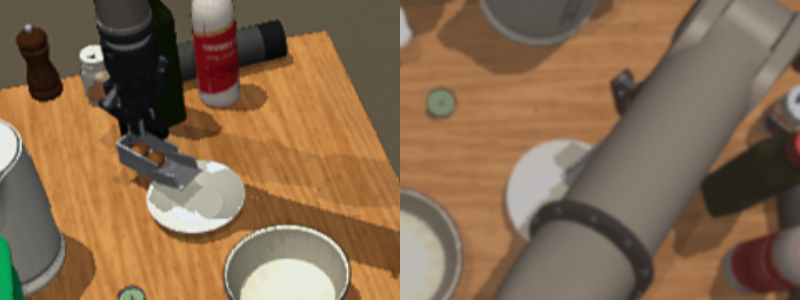

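```bash
python3 - <<'E'
from h import *
lip=S+10*sx
for t,z in((.1,50),(.2,44),(.28,42),(.34,42),(.40,42),(.46,42),(.52,42),(.58,42),(.62,42)):
    p,R=pour(lip+[0,0,z],t); robot.servo_line(p,speed=22 if t<.25 else 13,frame=R)
robot.hold(1.)
s=robot.sense(); print(s["time_s"],s["joints"].round(2),s["tcp_pos"]-p,s["wrist_force"])
im=np.hstack([cv2.resize(robot.capture(n)["image"][y0:y0+h,x0:x0+h*4//3],(400,300)) for n,x0,y0,h in(("scene",180,120,120),("wrist",0,0,480))])
cv2.imwrite("pics/p3.png",im[:,:,::-1])
E
```

```text
20.975 [-0.57  0.43  0.93  1.99  0.08  0.37  0.83] [-0.02513015 -0.01678546 -0.02323424] [-0.64687867 -0.34504255 -1.46067334]
```

View pics/p3.png

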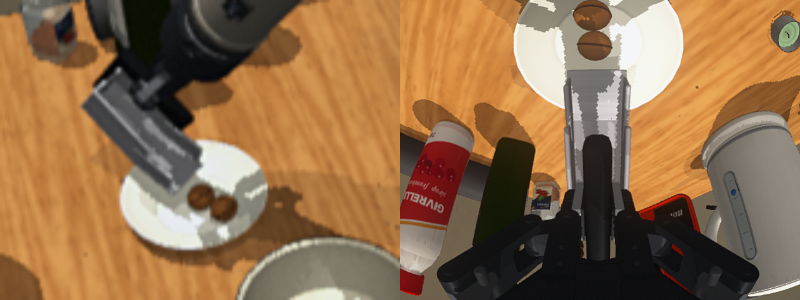

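Both nuts lie in the saucer, at about (200,195) and (222,207) in the scene crop, and the scoop is empty. I'll raise it, level it and take it back to where it stood.

```bash
python3 - <<'E'
from h import *
lip=S+10*sx
p,R=pour(lip+[0,0,80],.62); robot.servo_line(p,speed=30,frame=R)
p,R=pour(lip+[0,0,110],.3); robot.servo_line(p,speed=50,frame=R)
p,R=pour(lip+[0,0,155],0); robot.servo_line(p,speed=50,frame=R)
R=down(-.54+np.pi)
robot.servo_line([560,243.5,200],speed=120,frame=R)
robot.servo_line([560,243.5,85],speed=70,frame=R); robot.hold(.3)
print(robot.servo_line([560,243.5,68.5],speed=15,max_force=4)); robot.hold(.3)
s=robot.sense(); print(s["time_s"],s["tcp_pos"],s["wrist_force"],s["finger_gap"])
robot.release(); robot.hold(.3)
robot.servo_line([560,243.5,200],speed=80); robot.hold(.2)
print(robot.sense()["time_s"])
im=np.hstack([cv2.resize(robot.capture(n)["image"][y0:y0+h,x0:x0+h*4//3],(400,300)) for n,x0,y0,h in(("scene",120,140,260),("wrist",0,0,480))])
cv2.imwrite("pics/p4.png",im[:,:,::-1])
E
```

```text
True
32.0083 [559.73976778 243.37561565  69.17503214] [-0.38757658  0.44734488  5.5200921 ] 15.253169127473932
35.0
```

View pics/p4.png

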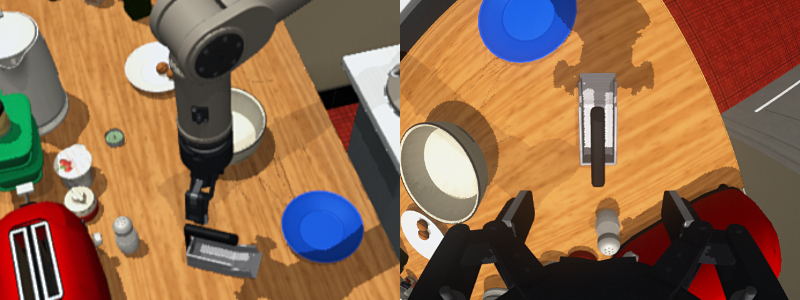

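The empty scoop stands upright at about (222,255) in the scene crop. Both nuts are in the saucer, at (425,232) in the wrist crop, and the gripper is clear of everything.

```bash
python3 -c "
from plant import robot
print(robot.close_job())"
```

```text
the job is handed in; nothing more can be done
None
```

Both walnuts are in the white saucer, which was left where it stood; the empty scoop is back upright on the table, and the job was handed in at about 35 s.

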